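Roll a trolley wheel into the wheel tester and load it

ROBOT

A 6-joint arm with a two-finger parallel gripper is mounted at the origin on the work surface. World frame = base frame: x ahead of the robot, y to its left, z up, the work surface at z = 0. Lengths are in m, angles in rad, forces in N, time in s.
With the tool pointing down it reaches from about 0.375 to 0.9 m from the base axis. Payload 3.1 kg.
Tool frame: the origin (TCP) lies on the centre line of the jaws, within the pads' length; the fingertips stand robot.tip_reach ahead of it and the grasp point (between the pads) lies 8 mm behind it (robot.tip_reach is the distance from the TCP to the fingertips, in m); z points along the fingers, y is the line along which they close (so a half turn about z gives the same grasp; the last joint's range is limited). The gripper opens to 87 mm and grips with 3 to 60 N. Pads are 19 mm wide; open, the fingers measure 117 mm over their backs; the gripper's body (75 mm by 190 mm) begins 51 mm behind the grasp point.
Start: joints at [0.981, 0.527, 1.433, -0, 1.181, -0.178], TCP at [0.25, 0.573, 0.234] pointing down, gripper open.
Joint ranges: [-3.08, 3.08], [-0.75, 2.2], [0.22, 2.44], [-1.43, 4.57], [0, 2.65], [-2.85, 2.85]. Speed limits (rad/s): [2.79, 2.79, 3.14, 3.14, 3.14, 3.14].

INTERFACE

Orientations are given as a unit quaternion [x, y, z, w].
In Python, from rig import robot gives the robot as it stands.
- The arm moves only by the tool jog_arm, never from a script. Its argument "motion" is one flat list of numbers, 7 for each row, row after row: the shift along the tool's x, y, z scaled (see below), then the turn, a rotation vector about the tool's x, y, z scaled (see below), then the gripper's target within -1 to 1 (shut at 1, half-way at 0, fully open at -1). In form: [x, y, z, rx, ry, rz, hand, x, y, z, rx, ry, rz, hand, ...]. A call has 1 to 12 rows; each row shifts and turns the commanded pose from where the row before left it, along the tool's axes as they then stand; what a row does not reach is not made up. The controller multiplies each number of a shift by 4 cm and each number of a turn by 4 degrees. A row lasts 1/8 s, in which the tool goes at most 62.5 mm and 10.7 degrees, less where a joint would pass 70% of its speed; a pose out of reach is approached as far as the arm can. A call with a number of a shift or a turn outside -1 to 1 is refused whole. A call with a gripper value outside its range is refused whole. The fingers move at their own pace and stop on an object; "grip_force" is the grip in N (left out, the last holds). Time passes only in rows, so rows that do not move let the fingers close. It gives the time, the measured TCP pose, the force, the opening and the grip force at its end, in the units of the state.
- robot.get_obs(): the state, without advancing time (a new reading comes with each control period).
- robot.camera(name): name is "scene" or "top"; returns the picture (400x640x3 uint8, blue, green, red); there is no depth.
- robot.calibration(name): a dict with "fx", "fy", "cx", "cy" (pixels), "R" (3x3) and "t" (3): a world point X has camera coordinates R X + t. Camera axes: x right, y down, z forward; pixel columns grow to the right and rows downward; lengths in m; the calibration is good to about 2 mm. A picture is of the moment at which its call begins. calibration takes no time and is no camera call.
- robot.hand_in(): hands the job in; it is judged then, once.
The state is a dict: "time": time; "q": joint angles; "joint_velocities": joint speeds; "joint_torque": joint torques, N m; "position": TCP position; "tool_rot": TCP orientation; "ft_force": force on the tool from outside, world axes, zero at the start; "moment": the same for the moment, N m; "grip_width": finger opening in m; "grip_force": force on a finger pad.
Only numpy, scipy, OpenCV 4.12 (cv2) and the standard library are available. Lean on these libraries where they do the work, as an engineer would, in place of code of your own. Each camera call takes 0.05 s, during which the arm holds its last target. There are 200 camera calls.

TASK

Test the spare trolley wheel: take the chock away from in front of it and roll the wheel along the table on its rim, never lifting it or letting it tip over, into the tester's lane until it stands against the stop. Then set the chock on the table in the lane behind the wheel, snug against the tyre, so that it cannot roll back, pull the sprung gauge handle out until its pointer is level with the marker clip on the scale, hold it there for about a second, and ease it fully home without letting it snap back. Leave the other things where they stand.

Things in the scene. Friction and masses are not known exactly. Their poses are not given: they have to be found in the camera images.
- wheel: Trolley wheel, 0.4 kg, on its rim: rubber tyre 100 mm across, 32 mm wide, grey hub, steel axle (16 mm dia) fixed in it, sticking out 18 mm each side. Origin at its centre; x along the axle. Starts 260-305 mm from its final place, within 12 mm, 0.1 rad of the lane line. Coasts some cm. Must turn, not drag: push both stubs from behind with open fingers; squeezed by the axle ends it will not turn.
- chock: Loose rubber chock, both ends alike: roof-shaped block 100 mm long (its y; 54 mm on top), 30 mm wide (x), 30 mm high, with an upright grip in the middle 16 mm (x) by 22 mm (y) up to 85 mm. Origin: centre of underside. Starts 10-25 mm from snug in front of the wheel. Snug to the tyre, its origin is 75 mm from the wheel's centre; lifted or lowered nearer than 105 mm its toe hits the tyre: slide it.
- tester: Wheel tester fixed to the table. Origin on the table under the axle of a wheel that stands against the stop; z up. Its lane lies along y; the wheel comes in from +y, moving to -y. Steel cheeks 30 mm high, 42 mm apart inside, from the stop to y = +7 mm, then flaring to 80 mm apart at y = +43 mm.
- tester_stop (a point): Middle of the top edge of the stop face: a steel block 120 mm wide and 62 mm high across the lane, face at y = -50 mm in the tester's frame. Behind it a grey gauge housing 56 mm wide, 58 mm high reaches to y = -155 mm; the gauge handle slides out of it to -y. A scale bar 12 mm high lies beside the handle, x = 33 to 67 mm, y = -140 to -270 mm.
- gauge (a joint): How far the gauge handle is pulled out of the housing, m: 0 = fully home, 0.070 = end of travel. The handle moves in the tester's -y direction. Its spring pulls it home with 2 N at 0 plus 0.2 N per mm; let go when pulled out, it snaps back.
- gauge_grip (a point): Point to grip on the gauge handle: an upright black square bar 20 mm by 20 mm, sides along the tester's axes, from 20 to 88 mm above the table. The point is on its axis 66 mm above the table; 30 mm free to the housing when home.
- gauge_pointer (a point): Tip of the pointer, a thin flat steel finger 5 mm wide that sticks out from the foot of the handle towards the tester's +x, 28 mm above the table, over the scale. It moves with the handle. Its axes are the tester's.
- gauge_mark (a point): Middle of the top of the marker clip, a dark steel T-shaped clip on the scale bar, 5 mm wide under the pointer, top 22 mm above the table, 28 to 52 mm in the tester's -y direction from the pointer's home; it stays where it is. Level with it means the same y in the tester's frame. Its axes are the tester's.
- bowl: Steel bowl, 120 mm across, 50 mm high; not to be moved. Origin under its centre.
- sanitiser: Clear bottle, 60 mm across, 150 mm high; not to be moved. Origin under its centre.
- beaker: Small steel beaker, 64 mm across, 65 mm high; not to be moved. Origin under its centre.
- jar: Glass jar, 68 mm across, 80 mm high; not to be moved. Origin under its centre.
Things that resemble listed ones, but are neither listed nor needed, are in the scene too. Several things have the shape of the chock; the one meant has the colours described above.

How it is judged:
By the outcome, as a careful person would: the job done as asked, in the order asked, and still so for the second after the job is handed in, with the robot touching nothing.
It also fails if it takes over 72 s, if anything falls off the work surface, if the arm or the gripper's body presses on something with over 40 N, if the wrist force passes 120 N, or if a joint passes its speed limit or range.

## Working session

There is one attempt and no reset: what is moved stays moved. The work goes in short steps, Python scripts to look and compute and a tool call to move; the robot and the scene stay as the last step left them, time stands still between calls to the robot, and variables do not carry over. Pictures are saved under pics/ and viewed, at most 10 in all, crops included, and the job is handed in when it is done.

Besides the shell and the picture viewer there is one more tool, called after "Call:" as name(argument=value, ...) on one line, values as JSON. jog_arm: Moves the arm, as the interface text tells. Shifts and turns lie within -1 to 1; 1 stands for 4 cm of shift or 4 degrees of turn. Its arguments: {"type":"object","properties":{"motion":{"type":"array","items":{"type":"number"}},"grip_force":{"type":"number"}},"required":["motion"]}

```bash
mkdir -p pics; ls; python3 - <<'E'
from rig import robot
import cv2,numpy as np
print(robot.tip_reach); o=robot.get_obs(); print({k:np.round(v,3).tolist() for k,v in o.items()})
for n in("scene","top"):
    cv2.imwrite(f"pics/{n}0.png",robot.camera(n)); c=robot.calibration(n); print(n,{k:np.round(v,4).tolist() for k,v in c.items()})
E
```

```text
pics
0.011
{'time': 0.0, 'q': [0.981, 0.528, 1.434, 0.0, 1.181, -0.178], 'joint_velocities': [0.001, 0.0, -0.002, 0.001, -0.0, 0.0], 'joint_torque': [0.0, -44.004, -17.659, 0.063, 0.058, -0.0], 'position': [0.25, 0.572, 0.233], 'tool_rot': [0.204, 0.979, -0.001, -0.0], 'ft_force': [-0.537, 0.047, 0.345], 'moment': [0.028, -0.002, -0.012], 'grip_force': 0.0, 'grip_width': 0.087}
scene {'fx': 361.5929, 'fy': 361.5929, 'cx': 324.3976, 'cy': 194.5249, 'R': [[0.5644, 0.8254, -0.0091], [0.677, -0.4692, -0.5671], [-0.4724, 0.3139, -0.8236]], 't': [-0.353, -0.2834, 1.2498]}
top {'fx': 430.3102, 'fy': 430.3102, 'cx': 318.7371, 'cy': 195.9347, 'R': [[-0.0265, -0.9995, 0.0161], [-0.9897, 0.024, -0.1413], [0.1408, -0.0197, -0.9898]], 't': [0.0631, 0.537, 1.0082]}
```

View pics/scene0.png

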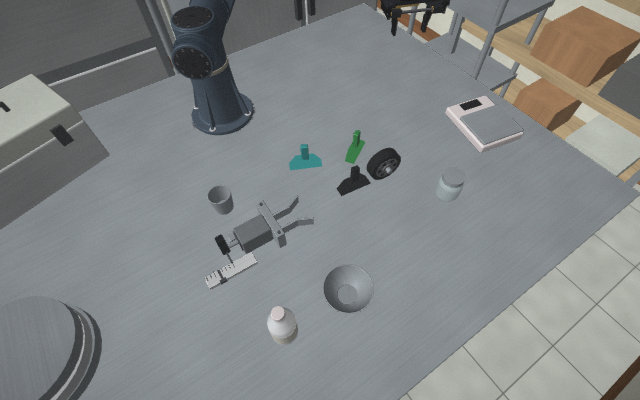

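View pics/top0.png

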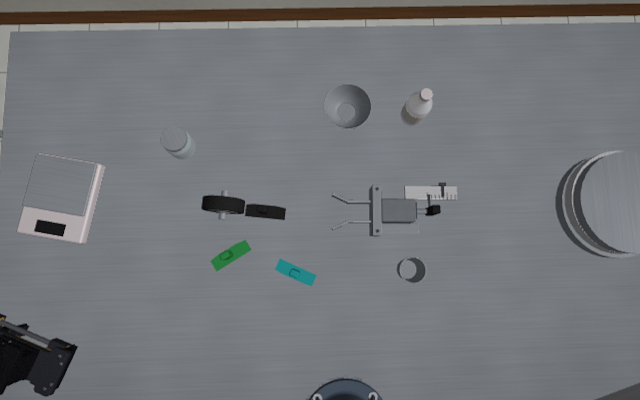

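Scene view: the tester is at about (260,230), the wheel at (384,163) and the arm base at the upper left. Chock-shaped things: black at scene (353,180) / top (265,212), green at scene (355,147) / top (230,255), teal at scene (305,158) / top (296,272). The one wanted is rubber and stands in front of the wheel, so I choose the black one. In the top view the tester stop is at (376,210), the handle at (433,210) and the marker clip at (442,190). Next is a close crop to check.

```bash
python3 - <<'E'
import cv2,numpy as np
t=cv2.imread("pics/top0.png")
a=cv2.resize(t[185:240,195:295],None,fx=7,fy=7,interpolation=cv2.INTER_CUBIC)[:, :700]
b=cv2.resize(t[175:245,325:465],None,fx=5,fy=5,interpolation=cv2.INTER_CUBIC)[:200*2,:700]
b=b[:]
cv2.imwrite("pics/crop0.png",np.vstack([a[:250],b[:350]]) )
E
```

```text
(no output)
```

View pics/crop0.png

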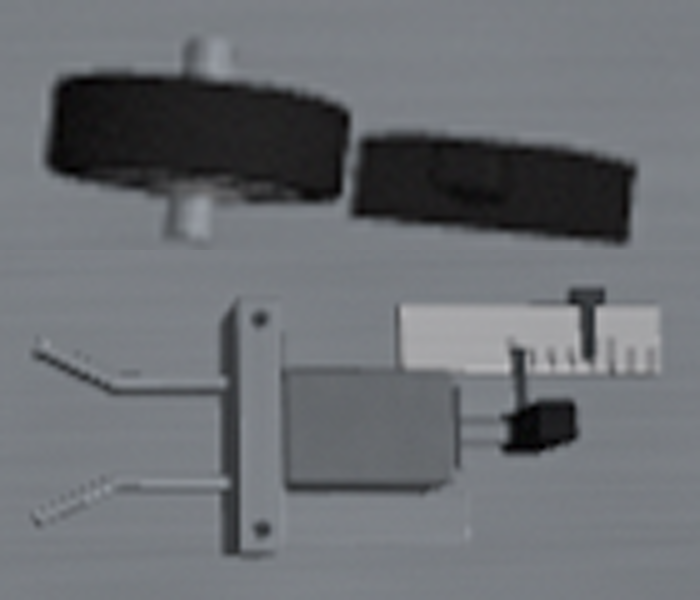

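Top crop: the black chock has the grip at top (262,210). The axle stub tips are at (225,190) and (222,219), the pointer tip at (428.5,195) and the clip stem at (442,194). The tester axes lie almost along the world axes. I'll cast these rays next.

```bash
cat > h.py <<'E'
import numpy as np, cv2
from scipy.optimize import least_squares
from rig import robot
def ray(n,uv,z):
    c=robot.calibration(n);R=np.array(c["R"]);t=np.array(c["t"])
    uv=np.atleast_2d(np.array(uv,float))
    d=np.c_[(uv[:,0]-c["cx"])/c["fx"],(uv[:,1]-c["cy"])/c["fy"],np.ones(len(uv))]@R
    C=-R.T@t
    z=np.broadcast_to(np.asarray(z,float),(len(uv),))
    return C+d*((z-C[2])/d[:,2])[:,None]
A=lambda p:np.array(p,float)/7+[195,185]
B=lambda p:(np.array(p,float)-[0,250])/5+[325,175]
E
python3 - <<'E'
from h import *
np.set_printoptions(precision=4,suppress=True)
pix=B([[400,305],[662,305],[660,374],[115,388],[120,486],[240,300],[238,552],[455,372]])
loc=np.array([[67,-140,12],[67,-270,12],[33,-270,12],[22,7,30],[-22,7,30],[60,-50,62],[-60,-50,62],[28,-155,58]])/1e3
W=ray("top",pix,loc[:,2])[:,:2]
def f(p):
    c,s=np.cos(p[2]),np.sin(p[2]);return (loc[:,:2]@np.array([[c,s],[-s,c]])+p[:2]-W).ravel()
r=least_squares(f,[.45,-.1,0]);print("tester",r.x,"res mm\n",r.fun.reshape(-1,2)*1e3)
w=ray("top",A([[209,38],[188,240]]),.05);d=w[0]-w[1];print("wheel",w,w.mean(0),"len",np.linalg.norm(d),"axle ang",np.arctan2(d[1],d[0]))
ch=ray("top",A([[355,215],[630,240],[635,165],[365,135]]),[0,0,0,0]);print("chock",ch,ch.mean(0));d=ch[1]-ch[0];print(np.arctan2(d[0],-d[1]))
print("griptop",ray("top",A([[475,165]]),.085))
print("ptr",ray("top",B([[517,350]]),.028),"mark",ray("top",B([[588,330],[587,290],[589,360]]),.022),"handle top",ray("top",B([[557,420]]),.088))
p=r.x;c,s=np.cos(p[2]),np.sin(p[2]);Q=np.array([[c,-s],[s,c]])
def tl(x): return ((np.atleast_2d(x)[:,:2]-p[:2])@Q*1e3).round(1)
print("local wheel",tl(w.mean(0)),"chock",tl(ch.mean(0)),tl(ray("top",A([[475,165]]),.085)),"ptr",tl(ray("top",B([[517,350]]),.028)),"mark",tl(ray("top",B([[588,330]]),.022)))
E
```

```text
tester [ 0.4982 -0.0274 -0.0252] res mm
 [[-0.3188 -1.1388]
 [-0.4471  0.9414]
 [ 0.4593 -1.7344]
 [-0.9347  0.8177]
 [ 3.1123  2.6244]
 [-1.2401  1.3117]
 [-1.3863 -1.9254]
 [ 0.7554 -0.8965]]
wheel [[0.5554 0.2744 0.05  ]
 [0.4862 0.2812 0.05  ]] [0.5208 0.2778 0.05  ] len 0.06952368128200058 axle ang -0.09804138337912549
chock [[0.4983 0.2323 0.    ]
 [0.4869 0.1345 0.    ]
 [0.5138 0.1323 0.    ]
 [0.527  0.2286 0.    ]] [0.5065 0.1819 0.    ]
-0.11599779273469797
griptop [[0.5054 0.18   0.085 ]]
ptr [[ 0.5355 -0.2209  0.028 ]] mark [[ 0.5455 -0.2586  0.022 ]
 [ 0.5657 -0.2595  0.022 ]
 [ 0.5305 -0.2581  0.022 ]] handle top [[ 0.4941 -0.2207  0.088 ]]
local wheel [[ 14.9 305.7]] chock [[  3.  209.5]] [[  2.  207.5]] ptr [[  42.2 -192.5]] mark [[  53.2 -229.9]]
```

Call:
jog_arm(motion=[0, 0, 0, 0, 0, 1, -1, 0, 0, 0, 0, 0, 1, -1, 0, 0, 0, 0, 0, 1, -1, 0, 0, 0, 0, 0, 1, -1, 0, 0, 0, 0, 0, 1, -1, 0, 0, 0, 0, 0, 1, -1, 0, 0, 0, 0, 0, 1, -1, 0, 0, 0, 0, 0, 1, -1, 0, 0, 0, 0, 0, 1, -1, 0, 0, 0, 0, 0, 1, -1, 0, 0, 0, 0, 0, 1, -1, 0, 0, 0, 0, 0, 1, -1], grip_force=20)

```text
time: 1.6
position: [0.2499, 0.5724, 0.233]
tool_rot: [0.586, 0.81, -0.001, 0.0]
ft_force: [-1.0, -0.3, -0.3]
grip_width: 0.087
grip_force: 0.0
```

Call:
jog_arm(motion=[0, 0, 0, 0, 0, 1, -0.2, 0, 0, 0, 0, 0, 1, -0.2, 0, 0, 0, 0, 0, 1, -0.2, 0, 0, 0, 0, 0, 1, -0.2, 0, 0, 0, 0, 0, 1, -0.2, 0, 0, 0, 0, 0, 1, -0.2])

```text
time: 2.35
position: [0.2499, 0.5724, 0.2329]
tool_rot: [0.742, 0.671, -0.001, 0.0]
ft_force: [-0.3, 0.9, 0.7]
grip_width: 0.0527
grip_force: 0.0
```

Call:
jog_arm(motion=[-0.76, 0.61, 0, 0, 0, 0, -0.2, -0.76, 0.61, 0, 0, 0, 0, -0.2, -0.76, 0.61, 0, 0, 0, 0, -0.2, -0.76, 0.61, 0, 0, 0, 0, -0.2, -0.76, 0.61, 0, 0, 0, 0, -0.2, -0.76, 0.61, 0, 0, 0, 0, -0.2, -0.76, 0.61, 0, 0, 0, 0, -0.2, -0.76, 0.61, 0, 0, 0, 0, -0.2, -0.76, 0.61, 0, 0, 0, 0, -0.2, -0.76, 0.61, 0, 0, 0, 0, -0.2, -0.75, 0.61, 0, 0, 0, 0, -0.2, -0.75, 0.61, 0, 0, 0, 0, -0.2])

```text
time: 3.85
position: [0.5063, 0.1807, 0.2332]
tool_rot: [0.741, 0.672, -0.0, -0.0]
ft_force: [-0.5, -0.1, 0.4]
grip_width: 0.0521
grip_force: 0.0
```

Call:
jog_arm(motion=[0, 0, 0.8, 0, 0, 0, -0.2, 0, 0, 0.8, 0, 0, 0, -0.2, 0, 0, 0.8, 0, 0, 0, -0.2, 0, 0, 0.8, 0, 0, 0, -0.2, 0, 0, 0.8, 0, 0, 0, -0.2, 0, 0, 0.3, 0, 0, 0, -0.2, 0, 0, 0, 0, 0, 0, -0.2])

```text
time: 4.72
position: [0.5056, 0.1819, 0.061]
tool_rot: [0.741, 0.672, -0.001, -0.0]
ft_force: [0.0, 0.8, -0.2]
grip_width: 0.0522
grip_force: 0.0
```

Call:
jog_arm(motion=[0, 0, 0.1, 0, 0, 0, 1, 0, 0, 0, 0, 0, 0, 1, 0, 0, 0, 0, 0, 0, 1, 0, 0, 0, 0, 0, 0, 1, 0, 0, 0, 0, 0, 0, 1], grip_force=20)

```text
time: 5.35
position: [0.506, 0.182, 0.0578]
tool_rot: [0.741, 0.672, 0.0, 0.0]
ft_force: [-1.2, 0.0, 2.8]
grip_width: 0.0155
grip_force: 20.0
```

Call:
jog_arm(motion=[-0.2, 0, 0, 0, 0, 0, 1, -0.2, 0, 0, 0, 0, 0, 1, -0.2, 0, 0, 0, 0, 0, 1, 0, 0, -0.5, 0, 0, 0, 1, 0, 0.3, -0.4, 0, 0, 0, 1, 0, 0.6, 0, 0, 0, 0, 1, 0, 0.6, 0, 0, 0, 0, 1, 0, 0.6, 0, 0, 0, 0, 1, 0, 0.6, 0, 0, 0, 0, 1, 0, 0.3, 0.3, 0, 0, 0, 1, 0, 0, 0.3, 0, 0, 0, 1, 0, 0, 0.2, 0, 0, 0, 1])

```text
time: 6.85
position: [0.6206, 0.1462, 0.0594]
tool_rot: [0.741, 0.672, -0.002, -0.002]
ft_force: [0.1, 0.4, -1.2]
grip_width: 0.0161
grip_force: 20.0
```

Call:
jog_arm(motion=[0, 0, 0.08, 0, 0, 0, 1, 0, 0, 0, 0, 0, 0, 1])

```text
time: 7.1
position: [0.6223, 0.1465, 0.0582]
tool_rot: [0.741, 0.672, -0.0, -0.0]
ft_force: [0.7, 0.2, -2.4]
grip_width: 0.0158
grip_force: 20.0
```

Call:
jog_arm(motion=[0, 0, 0.02, 0, 0, 0, 1, 0, 0, 0, 0, 0, 0, -0.2, 0, 0, 0, 0, 0, 0, -0.2, 0, 0, -0.75, 0, 0, 0, -0.2, 0, 0, -0.75, 0, 0, 0, -0.2, 0, 0, -0.75, 0, 0, 0, 0.03, 0.79, -0.48, 0, 0, 0, 0, 0.03, 0.79, -0.48, 0, 0, 0, 0, 0.03, 0.79, -0.48, 0, 0, 0, 0, 0.03, 0.79, -0.48, 0, 0, 0, 0, 0.03, 0.78, -0.47, 0, 0, 0, 0, 0.03, 0.78, -0.47, 0, 0, 0, 0, 0.03])

```text
time: 8.6
position: [0.5273, 0.3465, 0.1477]
tool_rot: [0.741, 0.672, 0.0, 0.0]
ft_force: [-0.0, -0.3, -0.6]
grip_width: 0.0422
grip_force: 0.0
```

```bash
python3 - <<'E'
from h import *
t=robot.camera("top");s=robot.camera("scene");cv2.imwrite("pics/top1.png",t);cv2.imwrite("pics/scene1.png",s)
o=robot.get_obs();print(np.round(o["position"],4),np.round(o["tool_rot"],4))
k=lambda im,a,b,c,d,f:cv2.resize(im[b:d,a:c],None,fx=f,fy=f,interpolation=cv2.INTER_CUBIC)
a=k(t,180,160,310,235,4);b=k(s,320,120,450,215,4)[:, :520]
cv2.imwrite("pics/c1.png",np.vstack([a,np.hstack([b[:290],])]) if a.shape[1]==b.shape[1] else np.vstack([a[:300],b[100:390]]))
E
```

```text
[0.5257 0.3485 0.1477] [ 7.394e-01  6.733e-01  2.000e-04 -6.000e-04]
```

View pics/c1.png

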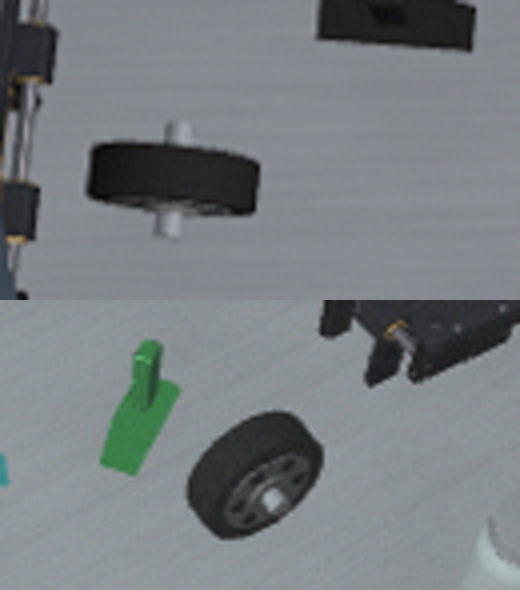

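Top crop: the wheel has not moved (stub tips at (225,190.5) and (222,219.5)), and the fingers stand behind it (crop left side). I lower and approach the stubs.

Call:
jog_arm(motion=[0, 0, 0.61, 0, 0, 0, 0.03, 0, 0, 0.61, 0, 0, 0, 0.03, 0, 0, 0.61, 0, 0, 0, 0.03, 0, 0, 0.61, 0, 0, 0, 0.03, 0, 0, 0, 0, 0, 0, 0.03, -0.2, 0, 0, 0, 0, 0, 0.03, -0.2, 0, 0, 0, 0, 0, 0.03, -0.2, 0, 0, 0, 0, 0, 0.03, -0.2, 0, 0, 0, 0, 0, 0.03, -0.2, 0, 0, 0, 0, 0, 0.03, -0.15, 0, 0, 0, 0, 0, 0.03, 0, 0, 0, 0, 0, 0, 0.03])

```text
time: 10.2
position: [0.5231, 0.2991, 0.0499]
tool_rot: [0.741, 0.672, -0.0, -0.0]
ft_force: [0.4, 0.2, -0.2]
grip_width: 0.0422
grip_force: 0.0
```

Call:
jog_arm(motion=[-0.05, 0, 0, 0, 0, 0, 0.03, -0.06, 0, 0, 0, 0, 0, 0.03, -0.1, 0, 0, 0, 0, 0, 0.03, -0.15, 0, 0, 0, 0, 0, 0.03, -0.2, 0, 0, 0, 0, 0, 0.03, -0.2, 0, 0, 0, 0, 0, 0.03, -0.2, 0, 0, 0, 0, 0, 0.03, -0.2, 0, 0, 0, 0, 0, 0.03, -0.2, 0, 0, 0, 0, 0, 0.03, -0.15, 0, 0, 0, 0, 0, 0.03, -0.1, 0, 0, 0, 0, 0, 0.03, -0.05, 0, 0, 0, 0, 0, 0.03])

```text
time: 11.7
position: [0.5168, 0.2333, 0.05]
tool_rot: [0.741, 0.672, 0.0, 0.0]
ft_force: [0.3, 1.1, 0.0]
grip_width: 0.0422
grip_force: 0.0
```

```bash
python3 - <<'E'
from h import *
t=robot.camera("top");s=robot.camera("scene")
o=robot.get_obs();print(np.round(o["position"],4),np.round(o["tool_rot"],4))
k=lambda im,a,b,c,d,f:cv2.resize(im[b:d,a:c],None,fx=f,fy=f,interpolation=cv2.INTER_CUBIC)
a=k(t,220,170,420,240,4);b=k(s,240,130,440,210,4)
cv2.imwrite("pics/c2.png",np.vstack([a,b]))
E
```

```text
[0.5167 0.2335 0.0499] [0.7408 0.6717 0.     0.    ]
```

View pics/c2.png

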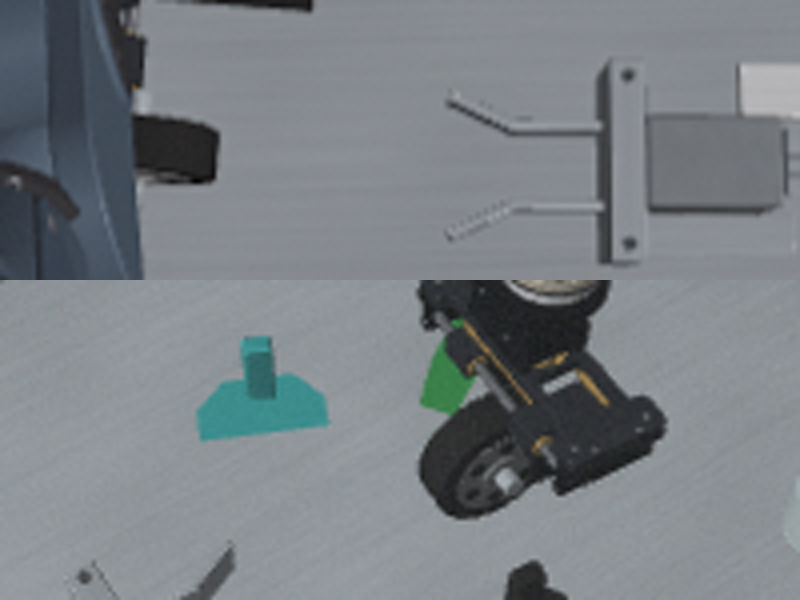

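Crop: the wheel stands upright with its front at top (274,207), the fingers are behind it, and the lane ahead is clear. The tester cheeks are centred on row 212.

Call:
jog_arm(motion=[-0.06, 0, 0, 0, 0, 0, 0.03, -0.1, 0, 0, 0, 0, 0, 0.03, -0.15, 0, 0, 0, 0, 0, 0.03, -0.2, 0, 0, 0, 0, 0, 0.03, -0.2, 0, 0, 0, 0, 0, 0.03, -0.2, 0, 0, 0, 0, 0, 0.03, -0.2, 0, 0, 0, 0, 0, 0.03, -0.2, 0, 0, 0, 0, 0, 0.03, -0.2, 0, 0, 0, 0, 0, 0.03, -0.2, 0, 0, 0, 0, 0, 0.03, -0.2, 0, 0, 0, 0, 0, 0.03, -0.2, 0, 0, 0, 0, 0, 0.03])

```text
time: 13.3
position: [0.5084, 0.149, 0.05]
tool_rot: [0.741, 0.672, -0.0, 0.0]
ft_force: [0.1, -0.3, -0.3]
grip_width: 0.0418
grip_force: 0.0
```

Call:
jog_arm(motion=[-0.2, 0, 0, 0, 0, 0, 0.03, -0.2, 0, 0, 0, 0, 0, 0.03, -0.2, 0, 0, 0, 0, 0, 0.03, -0.15, 0, 0, 0, 0, 0, 0.03, -0.1, 0, 0, 0, 0, -0.1, 0.03, -0.1, 0, 0, 0, 0, -0.15, 0.03, -0.1, 0, 0, 0, 0, -0.15, 0.03, -0.1, 0, 0, 0, 0, -0.15, 0.03, -0.1, 0, 0, 0, 0, -0.15, 0.03, -0.1, 0, 0, 0, 0, -0.15, 0.03, -0.07, 0, 0, 0, 0, -0.1, 0.03, -0.05, 0, 0, 0, 0, -0.1, 0.03])

```text
time: 14.8
position: [0.5037, 0.0908, 0.0499]
tool_rot: [0.716, 0.699, 0.0, 0.0]
ft_force: [-0.3, 0.3, 0.9]
grip_width: 0.0419
grip_force: 0.0
```

```bash
python3 - <<'E'
from h import *
t=robot.camera("top");s=robot.camera("scene")
o=robot.get_obs();print(np.round(o["position"],4),np.round(o["tool_rot"],4),np.round(o["ft_force"],1))
k=lambda im,a,b,c,d,f:cv2.resize(im[b:d,a:c],None,fx=f,fy=f,interpolation=cv2.INTER_CUBIC)
a=k(t,310,185,410,240,6);b=k(s,230,165,330,210,6)
cv2.imwrite("pics/c3.png",np.vstack([a,b]))
E
```

```text
[0.5037 0.0908 0.05  ] [0.7157 0.6984 0.     0.    ] [-0.4 -0.2  0.7]
```

View pics/c3.png

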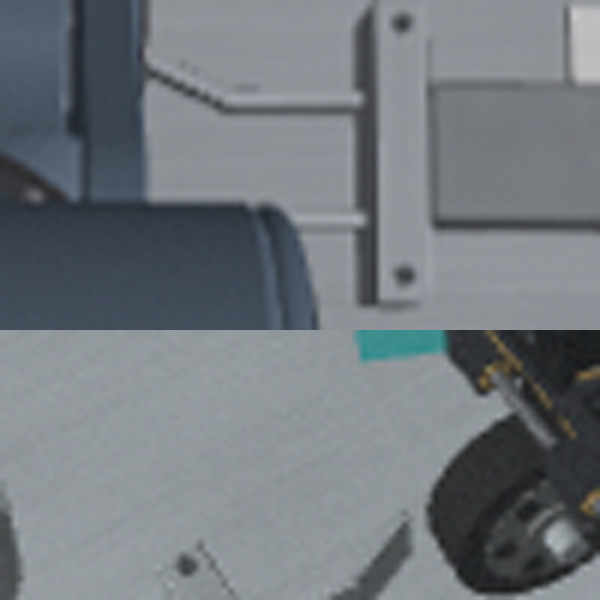

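The crop shows the wheel standing at the flare mouth, with the +x stub tip at about scene (324,200). I'll check its offset.

```bash
python3 - <<'E'
from h import *
np.set_printoptions(precision=4,suppress=True)
S=lambda p:(np.array(p,float)-[0,330])/6+[230,165]
print(ray("scene",S([[572,545]]),.05)-[[.034,0,0]])
# stop screws as cross-check of the two cameras
print(ray("scene",S([[187,565]]),.062), ray("top",np.array([[402,22],[404,274]])/6+[310,185],.062))
print(ray("top",np.array([[225,103],[360,100],[360,219],[300,219]])/6+[310,185],.03))
E
```

```text
[[0.4984 0.0672 0.05  ]]
[[ 0.4507 -0.0832  0.062 ]] [[ 0.5491 -0.0894  0.062 ]
 [ 0.4491 -0.0856  0.062 ]]
[[ 0.5224 -0.0206  0.03  ]
 [ 0.5223 -0.0758  0.03  ]
 [ 0.4737 -0.0737  0.03  ]
 [ 0.4743 -0.0493  0.03  ]]
```

Call:
jog_arm(motion=[-0.06, 0, 0, 0, 0, 0, 0.03, -0.1, 0, 0, 0, 0, 0, 0.03, -0.1, 0, 0, 0, 0, 0, 0.03, -0.1, 0, 0, 0, 0, 0, 0.03, -0.1, 0, 0, 0, 0, 0, 0.03, -0.1, 0, 0, 0, 0, 0, 0.03, -0.1, 0, 0, 0, 0, 0, 0.03, -0.1, 0, 0, 0, 0, 0, 0.03, -0.1, 0, 0, 0, 0, 0, 0.03, -0.1, 0, 0, 0, 0, 0, 0.03, -0.1, 0, 0, 0, 0, 0, 0.03, -0.1, 0, 0, 0, 0, 0, 0.03])

```text
time: 16.4
position: [0.502, 0.0447, 0.0499]
tool_rot: [0.716, 0.698, -0.0, -0.001]
ft_force: [-0.8, 6.0, 2.3]
grip_width: 0.0422
grip_force: 3.1
```

Call:
jog_arm(motion=[-0.1, 0, 0, 0, 0, 0, 0.03, -0.1, 0, 0, 0, 0, 0, 0.03, -0.1, 0, 0, 0, 0, 0, 0.03, -0.1, 0, 0, 0, 0, 0, 0.03, -0.1, 0, 0, 0, 0, 0, 0.03, -0.1, 0, 0, 0, 0, 0, 0.03, -0.1, 0, 0, 0, 0, 0, 0.03, -0.1, 0, 0, 0, 0, 0, 0.03, -0.1, 0, 0, 0, 0, 0, 0.03, -0.05, 0, 0, 0, 0, 0, 0.03, -0.05, 0, 0, 0, 0, 0, 0.03, -0.05, 0, 0, 0, 0, 0, 0.03])

```text
time: 17.9
position: [0.5013, 0.0025, 0.0499]
tool_rot: [0.716, 0.698, -0.0, -0.0]
ft_force: [-1.0, 0.9, 0.4]
grip_width: 0.0424
grip_force: 0.7
```

Call:
jog_arm(motion=[-0.05, 0, 0, 0, 0, 0, 0.03, -0.05, 0, 0, 0, 0, 0, 0.03, -0.05, 0, 0, 0, 0, 0, 0.03, -0.04, 0, 0, 0, 0, 0, 0.03, -0.03, 0, 0, 0, 0, 0, 0.03, -0.03, 0, 0, 0, 0, 0, 0.03])

```text
time: 18.65
position: [0.501, -0.0071, 0.0499]
tool_rot: [0.716, 0.698, 0.0, -0.0]
ft_force: [-0.8, 3.6, -0.7]
grip_width: 0.0424
grip_force: 2.2
```

```bash
python3 - <<'E'
from h import *
t=robot.camera("top");s=robot.camera("scene")
o=robot.get_obs();print(np.round(o["position"],4),np.round(o["tool_rot"],4),np.round(o["ft_force"],1))
k=lambda im,a,b,c,d,f:cv2.resize(im[b:d,a:c],None,fx=f,fy=f,interpolation=cv2.INTER_CUBIC)
a=k(t,325,170,465,240,5);b=k(s,215,185,340,235,5)
cv2.imwrite("pics/c4.png",np.vstack([a[:,:625],b]))
E
```

```text
[ 0.501  -0.0071  0.0499] [ 7.159e-01  6.982e-01  1.000e-04 -4.000e-04] [-1.3  2.1 -0. ]
```

View pics/c4.png

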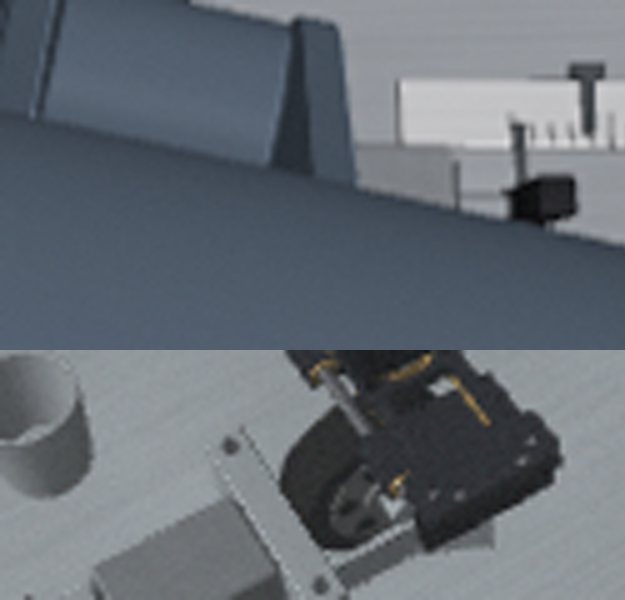

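Crop: the wheel is upright between the cheeks, close to the stop. I go on until the force rises.

Call:
jog_arm(motion=[-0.03, 0, 0, 0, 0, 0, 0.03, -0.03, 0, 0, 0, 0, 0, 0.03, -0.03, 0, 0, 0, 0, 0, 0.03])

```text
time: 19.12
position: [0.5009, -0.0078, 0.0499]
tool_rot: [0.717, 0.697, 0.002, -0.002]
ft_force: [2.1, 20.3, 1.6]
grip_width: 0.0423
grip_force: 9.9
```

Call:
jog_arm(motion=[-0.03, 0, 0, 0, 0, 0, 0.03, -0.03, 0, 0, 0, 0, 0, 0.03])

```text
time: 19.38
position: [0.5009, -0.0081, 0.0499]
tool_rot: [0.718, 0.697, 0.003, -0.003]
ft_force: [4.0, 28.4, 0.9]
grip_width: 0.0424
grip_force: 14.6
```

Call:
jog_arm(motion=[0.05, 0, 0, 0, 0, 0, 0.03, 0.05, 0, 0, 0, 0, 0, 0.03, 0.05, 0, 0, 0, 0, 0, 0.03, 0.1, 0, 0, 0, 0, 0, 0.03, 0.2, 0, 0, 0, 0, 0, 0.03, 0.4, 0, 0, 0, 0, 0, 0.03, 0.5, 0, 0, 0, 0, 0, 0.03, 0.5, 0, 0, 0, 0, 0, 0.03, 0.2, 0, -0.5, 0, 0, 0, 0.03, 0, 0, -0.8, 0, 0, 0, -0.2, 0, 0, -0.8, 0, 0, 0.54, -0.2, 0, 0, 0, 0, 0, 0.54, -0.2])

```text
time: 20.88
position: [0.5055, 0.0694, 0.1366]
tool_rot: [0.742, 0.671, 0.003, 0.003]
ft_force: [0.5, -0.7, -0.1]
grip_width: 0.0518
grip_force: 0.0
```

```bash
python3 - <<'E'
from h import *
t=robot.camera("top");s=robot.camera("scene");cv2.imwrite("pics/top2.png",t)
o=robot.get_obs();print(np.round(o["position"],4),np.round(o["tool_rot"],4),np.round(o["ft_force"],1))
k=lambda im,a,b,c,d,f:cv2.resize(im[b:d,a:c],None,fx=f,fy=f,interpolation=cv2.INTER_CUBIC)
a=k(t,240,165,400,235,5);b=k(s,240,155,400,205,5)
cv2.imwrite("pics/c5.png",np.vstack([a,b]))
E
```

```text
[0.5039 0.0694 0.1349] [0.7412 0.6713 0.0011 0.001 ] [ 0.5 -0.9 -0.3]
```

View pics/c5.png

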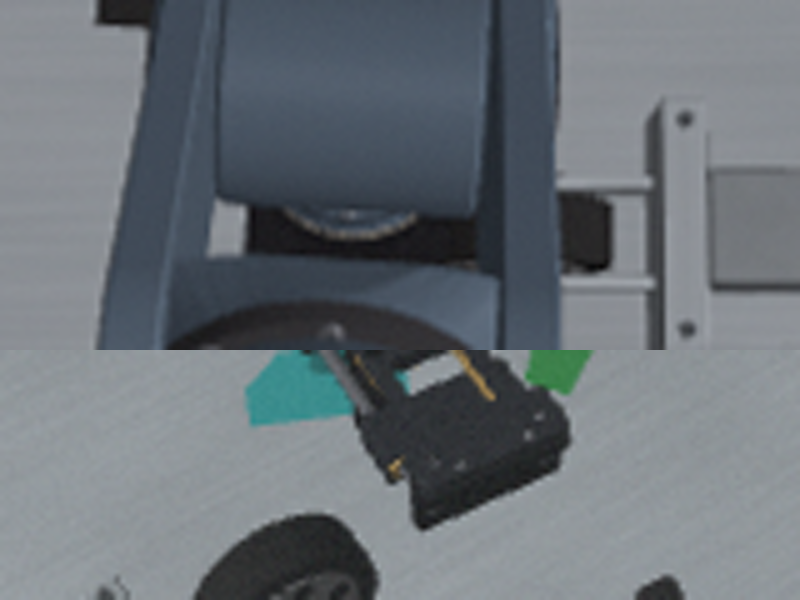

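```bash
python3 - <<'E'
from h import *
np.set_printoptions(precision=4,suppress=True)
P=lambda p:np.array(p,float)/5+[240,165]
print(ray("top",P([[612,235],[660,160],[647,160],[648,300]]),[.05,.062,0,0]))
t=cv2.imread("pics/top2.png");print(t[200:224:3,355:376].mean(2).astype(int))
E
```

```text
[[ 0.4953 -0.0537  0.05  ]
 [ 0.5293 -0.0765  0.062 ]
 [ 0.5379 -0.079   0.    ]
 [ 0.4673 -0.0764  0.    ]]
[[149 148 148 148 148 148 147 148 147 148 147 146 147 143 132  95  70  86
  141 146 145]
 [ 65  67  74  70  87  91  90  89  87  84  84  84  85  87  78  67  68  84
  140 147 146]
 [ 42  40  41  40  38  36  31  80 138 142 142 142 144 141  92  67  69  79
  141 147 146]
 [ 37  40  40  40  40  39  35  83 138 143 142 142 143 146  95  67  70  75
  149 149 147]
 [ 39  39  40  40  41  38  34  83 141 146 144 144 145 148  95  67  70  72
  147 148 146]
 [ 38  41  38  39  39  38  34  82 138 144 142 141 143 146  96  68  68  70
  147 149 145]
 [ 60  47  21   9  16  12  57 112 141 146 144 145 145 148  96  66  69  68
  145 149 146]
 [162 163 164 163 162 162 162 162 162 161 163 162 163 165 167 142  87  65
  143 148 145]]
```

The wheel's front edge is at y=-0.054 and the stop face at y=-0.077, so the wheel rebounded about 23 mm when released from 28 N. I'll push it in again softly and release it gently.

Call:
jog_arm(motion=[0, 0, 0, 0, 0, -0.54, 0.03, 0, 0, 0, 0, 0, -0.54, 0.03, 0, 0, 0.7, 0, 0, 0, 0.03, 0, 0, 0.7, 0, 0, 0, 0.03, 0, 0, 0.72, 0, 0, 0, 0.03, 0, 0, 0, 0, 0, 0, 0.03, -0.3, 0, 0, 0, 0, 0, 0.03, -0.3, 0, 0, 0, 0, 0, 0.03, -0.3, 0, 0, 0, 0, 0, 0.03, -0.2, 0, 0, 0, 0, 0, 0.03, -0.1, 0, 0, 0, 0, 0, 0.03, -0.06, 0, 0, 0, 0, 0, 0.03])

```text
time: 22.48
position: [0.502, 0.0178, 0.0493]
tool_rot: [0.716, 0.698, 0.0, 0.0]
ft_force: [-0.4, 1.0, -0.6]
grip_width: 0.0421
grip_force: 0.1
```

Call:
jog_arm(motion=[-0.05, 0, 0, 0, 0, 0, 0.03, -0.05, 0, 0, 0, 0, 0, 0.03, -0.05, 0, 0, 0, 0, 0, 0.03, -0.05, 0, 0, 0, 0, 0, 0.03, -0.05, 0, 0, 0, 0, 0, 0.03, -0.05, 0, 0, 0, 0, 0, 0.03, -0.05, 0, 0, 0, 0, 0, 0.03, -0.05, 0, 0, 0, 0, 0, 0.03])

```text
time: 23.48
position: [0.5013, 0.0021, 0.0491]
tool_rot: [0.716, 0.698, -0.0, -0.0]
ft_force: [-0.6, 0.9, 0.2]
grip_width: 0.0423
grip_force: 0.3
```

Call:
jog_arm(motion=[-0.05, 0, 0, 0, 0, 0, 0.03, -0.05, 0, 0, 0, 0, 0, 0.03, -0.04, 0, 0, 0, 0, 0, 0.03, -0.03, 0, 0, 0, 0, 0, 0.03, -0.02, 0, 0, 0, 0, 0, 0.03, -0.02, 0, 0, 0, 0, 0, 0.03, -0.01, 0, 0, 0, 0, 0, 0.03, -0.01, 0, 0, 0, 0, 0, 0.03, 0, 0, 0, 0, 0, 0, 0.03])

```text
time: 24.6
position: [0.501, -0.0068, 0.0491]
tool_rot: [0.716, 0.698, -0.0, -0.0]
ft_force: [-1.6, 2.3, -0.4]
grip_width: 0.0421
grip_force: 1.2
```

Call:
jog_arm(motion=[-0.01, 0, 0, 0, 0, 0, 0.03, -0.01, 0, 0, 0, 0, 0, 0.03, 0, 0, 0, 0, 0, 0, 0.03])

```text
time: 24.98
position: [0.5008, -0.0071, 0.049]
tool_rot: [0.716, 0.698, 0.0, -0.001]
ft_force: [-1.7, 5.3, -0.0]
grip_width: 0.0422
grip_force: 3.1
```

Call:
jog_arm(motion=[0.01, 0, 0, 0, 0, 0, 0.03, 0.005, 0, 0, 0, 0, 0, 0.03, 0.005, 0, 0, 0, 0, 0, 0.03, 0.005, 0, 0, 0, 0, 0, 0.03, 0.005, 0, 0, 0, 0, 0, 0.03, 0.01, 0, 0, 0, 0, 0, 0.03, 0.03, 0, 0, 0, 0, 0, 0.03, 0.1, 0, 0, 0, 0, 0, 0.03, 0.3, 0, 0, 0, 0, 0, 0.03, 0.5, 0, 0, 0, 0, 0, 0.03, 0.5, 0, 0, 0, 0, 0, 0.03, 0.5, 0, 0, 0, 0, 0, 0.03])

```text
time: 26.48
position: [0.504, 0.0723, 0.0493]
tool_rot: [0.716, 0.699, 0.001, 0.001]
ft_force: [-0.3, -0.4, -0.7]
grip_width: 0.0421
grip_force: 0.0
```

Call:
jog_arm(motion=[0.1, 0, -0.7, 0, 0, 0, -0.2, 0, 0, -0.8, 0, 0, 0.54, -0.2, 0, 0, -0.7, 0, 0, 0.54, -0.2])

```text
time: 26.85
position: [0.5039, 0.076, 0.1384]
tool_rot: [0.742, 0.671, 0.001, 0.001]
ft_force: [-0.1, 0.5, 0.8]
grip_width: 0.0517
grip_force: 0.0
```

```bash
cat >> h.py <<'E'
def front(t):
    r=t[208:216,350:376].mean(2).mean(0); print(r.astype(int))
    i=np.where((r[:-1]<60)&(r[1:]>=60))[0]
    for j in i: print("edge",350+j+(90-r[j])/(r[j+1]-r[j]) if r[j+1]!=r[j] else j, ray("top",[[350.5+j+min(1,(90-r[j])/(r[j+1]-r[j])),212]],.05).round(4))
E
python3 - <<'E'
from h import *
o=robot.get_obs();print(np.round(o["position"],4),np.round(o["tool_rot"],4))
t=robot.camera("top");cv2.imwrite("pics/top3.png",t);front(cv2.imread("pics/top2.png"));front(t)
E
```

```text
[0.5039 0.076  0.1384] [7.415e-01 6.709e-01 8.000e-04 7.000e-04]
[ 79  79  49  37  39  39  40  39  40  40  38  34  83 138 144 143 142 143
 147  95  67  69  72 147 149 146]
edge 362.13848768054373 [[ 0.4953 -0.0539  0.05  ]]
[ 37  39  39  39  40  39  39  38  39  38  40  39  37  31 110 140 143 143
 146  94  66  68  72 146 148 145]
edge 363.7448275862069 [[ 0.4952 -0.0581  0.05  ]]
```

```bash
python3 - <<'E'
from h import *
for i in range(5): t=robot.camera("top")
front(t); print(robot.get_obs()["time"])
k=lambda im,a,b,c,d,f:cv2.resize(im[b:d,a:c],None,fx=f,fy=f,interpolation=cv2.INTER_CUBIC)
s=robot.camera("scene")
cv2.imwrite("pics/c6.png",np.vstack([k(t,300,190,400,230,7),k(s,240,190,340,230,7)]))
E
```

```text
[ 38  39  40  38  39  38  39  39  39  40  40  39  37  31 109 140 143 143
 147  95  67  69  72 146 149 145]
edge 363.74721780604136 [[ 0.4952 -0.0581  0.05  ]]
27.15
```

View pics/c6.png

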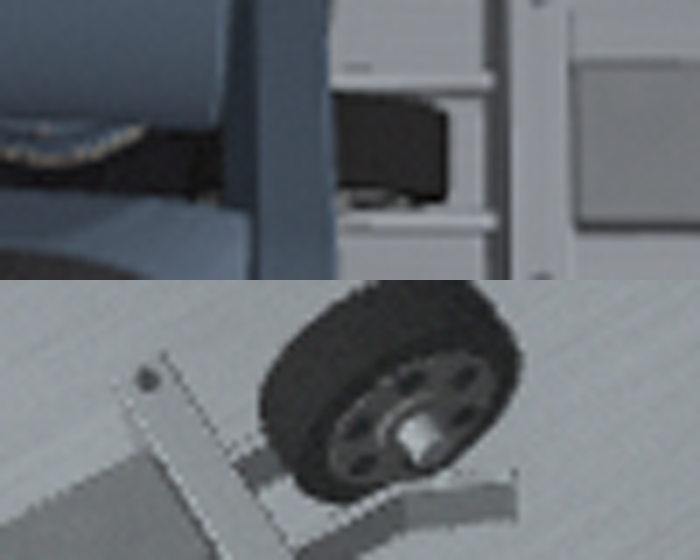

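Top and scene crop: the wheel stands upright and still, with a gap of about 18 mm to the stop, so it coasted back again. I push once more, and this time damp the release with pauses while tracking the tyre edge in the scene view.

Call:
jog_arm(motion=[0, 0, 0.2, 0, 0, -0.54, 0.03, 0, 0, 0.5, 0, 0, -0.54, 0.03, 0, 0, 0.75, 0, 0, 0, 0.03, 0, 0, 0.75, 0, 0, 0, 0.03, -0.1, 0, 0, 0, 0, 0, 0.03, -0.4, 0, 0, 0, 0, 0, 0.03, -0.5, 0, 0, 0, 0, 0, 0.03, -0.3, 0, 0, 0, 0, 0, 0.03, -0.15, 0, 0, 0, 0, 0, 0.03, -0.1, 0, 0, 0, 0, 0, 0.03, -0.06, 0, 0, 0, 0, 0, 0.03, -0.05, 0, 0, 0, 0, 0, 0.03])

```text
time: 28.7
position: [0.5016, 0.0087, 0.0492]
tool_rot: [0.715, 0.699, 0.0, -0.0]
ft_force: [-0.5, 0.5, 0.2]
grip_width: 0.0424
grip_force: 0.1
```

Call:
jog_arm(motion=[-0.05, 0, 0, 0, 0, 0, 0.03, -0.05, 0, 0, 0, 0, 0, 0.03, -0.05, 0, 0, 0, 0, 0, 0.03, -0.05, 0, 0, 0, 0, 0, 0.03])

```text
time: 29.2
position: [0.5014, 0.0005, 0.0491]
tool_rot: [0.716, 0.698, -0.0, -0.0]
ft_force: [-0.1, 0.3, 0.3]
grip_width: 0.0425
grip_force: 0.1
```

```bash
cat >> h.py <<'E'
def edge():
    s=robot.camera("scene").mean(2); o=robot.get_obs()
    print(np.round(o["time"],2),np.round(o["position"],4),np.round(o["ft_force"],1))
    for r in (207,209,211): print(r,s[r,262:284].astype(int))
E
python3 -c "from h import *;edge()"
```

```text
29.25 [5.015e-01 3.000e-04 4.910e-02] [ 0.7 -0.8  0.1]
207 [138 141 139 141 138 116 149 151 154 145 148 117  49  43  47  49  48  46
  47  46  46  48]
209 [142 141 142 140 144 139 134 130 148 150 144  68  45  48  48  49  49  48
  52  48  48  44]
211 [144 142 141 139 141 141 138 147 111 149 146  89  44  45  47  49  49  48
  48  49  38  33]
```

Call:
jog_arm(motion=[-0.04, 0, 0, 0, 0, 0, 0.03, -0.04, 0, 0, 0, 0, 0, 0.03, -0.03, 0, 0, 0, 0, 0, 0.03, -0.02, 0, 0, 0, 0, 0, 0.03, -0.02, 0, 0, 0, 0, 0, 0.03, -0.02, 0, 0, 0, 0, 0, 0.03, -0.01, 0, 0, 0, 0, 0, 0.03, 0, 0, 0, 0, 0, 0, 0.03])

```text
time: 30.25
position: [0.5012, -0.0065, 0.0491]
tool_rot: [0.716, 0.698, 0.0, -0.0]
ft_force: [-0.7, 0.5, -0.4]
grip_width: 0.0421
grip_force: 0.5
```

```bash
python3 -c "from h import *;edge()"
```

```text
30.3 [ 0.5011 -0.0065  0.0491] [ 0.1  0.9 -0.2]
207 [139 141 142 140 134 117 150 152 149 119  47  45  46  46  45  48  49  45
  47  46  47  47]
209 [144 142 139 140 143 140 134 131 144  67  50  47  51  49  45  45  46  49
  47  45  35  35]
211 [141 145 141 140 140 141 142 147 102  47  44  51  45  46  46  48  48  46
  40  31  36  39]
```

Call:
jog_arm(motion=[0.01, 0, 0, 0, 0, 0, 0.03, 0, 0, 0, 0, 0, 0, 0.03, 0.02, 0, 0, 0, 0, 0, 0.03, 0, 0, 0, 0, 0, 0, 0.03, 0.04, 0, 0, 0, 0, 0, 0.03, 0, 0, 0, 0, 0, 0, 0.03])

```text
time: 31.05
position: [0.5013, -0.0037, 0.0492]
tool_rot: [0.716, 0.698, 0.0, 0.0]
ft_force: [0.0, 0.0, -0.5]
grip_width: 0.0421
grip_force: 0.1
```

```bash
python3 -c "from h import *;edge()"
```

```text
31.1 [ 0.5013 -0.0037  0.0492] [-1.  -0.2  0.4]
207 [141 139 137 141 136 113 152 154 149 146 117  50  48  47  46  47  46  50
  47  48  49  47]
209 [146 137 143 141 139 138 131 130 150 143  49  50  50  48  47  48  48  49
  47  50  42  37]
211 [143 143 144 137 139 139 140 148 110 143  47  47  50  49  47  48  44  49
  42  39  35  40]
```

The wheel follows the fingers back, probably because a finger rubs the tyre side. I open them to 50 mm, push in again and retreat.

Call:
jog_arm(motion=[0, 0, 0, 0, 0, 0, -0.15, 0, 0, 0, 0, 0, 0, -0.15, -0.03, 0, 0, 0, 0, 0, -0.15, -0.03, 0, 0, 0, 0, 0, -0.15, -0.02, 0, 0, 0, 0, 0, -0.15, 0, 0, 0, 0, 0, 0, -0.15])

```text
time: 31.85
position: [0.5011, -0.0069, 0.0491]
tool_rot: [0.716, 0.698, 0.0, -0.0]
ft_force: [1.0, 2.0, -0.3]
grip_width: 0.0501
grip_force: 0.6
```

```bash
python3 -c "from h import *;edge()"
```

```text
31.9 [ 0.5011 -0.0069  0.0491] [ 0.1  1.5 -0.4]
207 [143 143 144 140 134 111 152 151 149 117  43  44  47  48  50  49  50  48
  48  46  51  42]
209 [145 143 139 144 140 140 132 128 145  68  46  44  51  50  47  49  49  50
  46  47  39  40]
211 [142 143 142 141 139 143 139 146  96  47  50  46  49  47  48  49  50  49
  40  39  35  40]
```

Call:
jog_arm(motion=[0.01, 0, 0, 0, 0, 0, -0.15, 0, 0, 0, 0, 0, 0, -0.15, 0.03, 0, 0, 0, 0, 0, -0.15, 0, 0, 0, 0, 0, 0, -0.15, 0.06, 0, 0, 0, 0, 0, -0.15, 0, 0, 0, 0, 0, 0, -0.15])

```text
time: 32.65
position: [0.5013, -0.0028, 0.0492]
tool_rot: [0.716, 0.699, -0.0, -0.0]
ft_force: [0.9, 0.9, 0.6]
grip_width: 0.05
grip_force: 0.0
```

```bash
python3 -c "from h import *;edge()"
```

```text
32.7 [ 0.5013 -0.0029  0.0492] [0.8 0.8 0.2]
207 [141 139 140 140 135 115 151 150 148 120  46  49  45  46  52  45  48  51
  49  50  45  43]
209 [144 141 141 141 140 139 131 130 145  67  47  47  50  47  44  49  52  47
  51  42  38  35]
211 [145 143 143 139 141 139 141 146  97  45  44  52  49  40  51  48  48  48
  40  31  37  43]
```

Call:
jog_arm(motion=[0.1, 0, 0, 0, 0, 0, -0.15, 0.3, 0, 0, 0, 0, 0, -0.15, 0.5, 0, 0, 0, 0, 0, -0.15, 0.5, 0, 0, 0, 0, 0, -0.15, 0.5, 0, 0, 0, 0, 0, -0.15, 0, 0, -0.7, 0, 0, 0, -0.2, 0, 0, -0.8, 0, 0, 0.54, -0.2, 0, 0, -0.7, 0, 0, 0.54, -0.2, 0, 0, 0, 0, 0, 0, -0.2])

```text
time: 33.83
position: [0.5045, 0.0737, 0.139]
tool_rot: [0.741, 0.671, 0.002, 0.002]
ft_force: [0.3, -0.4, 0.4]
grip_width: 0.0521
grip_force: 0.0
```

```bash
python3 - <<'E'
from h import *
front(robot.camera("top"));edge()
E
```

```text
[ 32  34  36  37  37  37  38  38  39  39  40  40  39  39  39  39  40  39
  39  37  35  39  70 147 148 145]
edge 372.6538987688098 [[ 0.4947 -0.0779  0.05  ]]
33.92 [0.5027 0.0735 0.137 ] [-0.4 -1.1 -0.4]
207 [140 142 143 140 137 117 152 153 148 120  49  50  50  47  49  52  52  51
  50  50  50  47]
209 [146 143 140 142 141 141 135 129 146  71  52  50  49  50  49  49  45  52
  52  46  41  41]
211 [143 144 141 139 142 141 145 146  97  46  49  48  48  50  48  51  48  45
  41  40  40  40]
```

The wheel stands against the stop (no gap). Now the chock.

Call:
jog_arm(motion=[0.53, 0.69, 0, 0, 0, 0, -0.2, 0.53, 0.69, 0, 0, 0, 0, -0.2, 0.53, 0.69, 0, 0, 0, 0, -0.2, 0.53, 0.7, 0, 0, 0, 0, -0.2, 0, 0, 0, 0, 0, 0, -0.2, 0, 0, 0.66, 0, 0, 0, -0.2, 0, 0, 0.66, 0, 0, 0, -0.2, 0, 0, 0.66, 0, 0, 0, -0.2, 0, 0, 0, 0, 0, 0, 1, 0, 0, 0, 0, 0, 0, 1, 0, 0, 0, 0, 0, 0, 1, 0, 0, 0, 0, 0, 0, 1])

```text
time: 35.42
position: [0.6225, 0.1464, 0.059]
tool_rot: [0.741, 0.671, 0.001, 0.001]
ft_force: [0.3, 0.1, -0.1]
grip_width: 0.0203
grip_force: 0.0
```

Call:
jog_arm(motion=[0, 0, 0, 0, 0, 0, 1, 0, 0, 0, 0, 0, 0, 1, 0, 0, -0.4, 0, 0, 0, 1, 0, 0, -0.4, 0, 0, -0.54, 1, 0, 0, 0, 0, 0, -0.53, 1, -0.38, -0.74, 0, 0, 0, 0, 1, -0.38, -0.74, 0, 0, 0, 0, 1, -0.38, -0.74, 0, 0, 0, 0, 1, -0.38, -0.73, 0, 0, 0, 0, 1, 0, 0, 0.3, 0, 0, 0, 1, 0, 0, 0.3, 0, 0, 0, 1, 0, 0, 0.15, 0, 0, 0, 1])

```text
time: 36.92
position: [0.5033, 0.0887, 0.0588]
tool_rot: [0.716, 0.698, 0.0, 0.0]
ft_force: [0.7, 0.6, -1.4]
grip_width: 0.0159
grip_force: 20.0
```

Call:
jog_arm(motion=[0, 0, 0.04, 0, 0, 0, 1, 0, 0, 0, 0, 0, 0, 1])

```text
time: 37.17
position: [0.5034, 0.0887, 0.0586]
tool_rot: [0.716, 0.698, 0.0, 0.0]
ft_force: [-0.1, -0.6, 4.7]
grip_width: 0.0157
grip_force: 20.0
```

Call:
jog_arm(motion=[-0.1, 0, -0.01, 0, 0, 0, 1, -0.15, 0, 0, 0, 0, 0, 1, -0.15, 0, 0, 0, 0, 0, 1, -0.15, 0, 0, 0, 0, 0, 1, -0.1, 0, 0, 0, 0, 0, 1, -0.1, 0, 0, 0, 0, 0, 1, -0.05, 0, 0, 0, 0, 0, 1, 0, 0, 0, 0, 0, 0, 1])

```text
time: 38.17
position: [0.5016, 0.0564, 0.0587]
tool_rot: [0.716, 0.698, -0.0, -0.0]
ft_force: [-0.1, 0.8, -1.6]
grip_width: 0.0162
grip_force: 20.0
```

Call:
jog_arm(motion=[-0.05, 0, 0, 0, 0, 0, 1, -0.04, 0, 0, 0, 0, 0, 1, 0, 0, 0, 0, 0, 0, 1])

```text
time: 38.55
position: [0.5015, 0.0528, 0.0588]
tool_rot: [0.716, 0.698, 0.0, 0.0]
ft_force: [0.3, 0.9, -1.5]
grip_width: 0.016
grip_force: 20.0
```

Call:
jog_arm(motion=[-0.03, 0, 0.01, 0, 0, 0, 1, -0.02, 0, 0, 0, 0, 0, 1, 0, 0, 0, 0, 0, 0, 1])

```text
time: 38.92
position: [0.5016, 0.0509, 0.0586]
tool_rot: [0.716, 0.698, 0.0, 0.0]
ft_force: [0.5, 1.2, 3.0]
grip_width: 0.0156
grip_force: 20.0
```

Call:
jog_arm(motion=[-0.02, 0, 0, 0, 0, 0, 1, -0.02, 0, 0, 0, 0, 0, 1, 0, 0, 0, 0, 0, 0, 1])

```text
time: 39.3
position: [0.5016, 0.0493, 0.0585]
tool_rot: [0.716, 0.698, 0.0, 0.0]
ft_force: [0.3, 2.5, 3.2]
grip_width: 0.0158
grip_force: 20.0
```

Call:
jog_arm(motion=[-0.015, 0, 0, 0, 0, 0, 1, -0.015, 0, 0, 0, 0, 0, 1, 0, 0, 0, 0, 0, 0, 1])

```text
time: 39.67
position: [0.5016, 0.0482, 0.0585]
tool_rot: [0.716, 0.698, 0.0, 0.0]
ft_force: [-0.2, 3.9, 5.9]
grip_width: 0.016
grip_force: 20.0
```

Call:
jog_arm(motion=[-0.02, 0, 0, 0, 0, 0, 1, 0, 0, 0, 0, 0, 0, 1])

```text
time: 39.92
position: [0.5016, 0.0474, 0.0586]
tool_rot: [0.716, 0.698, 0.0, 0.0]
ft_force: [0.0, 3.2, 5.4]
grip_width: 0.0155
grip_force: 20.0
```

Call:
jog_arm(motion=[-0.02, 0, 0, 0, 0, 0, 1, 0, 0, 0, 0, 0, 0, 1])

```text
time: 40.17
position: [0.5015, 0.0469, 0.0586]
tool_rot: [0.716, 0.698, 0.0, -0.0]
ft_force: [-0.4, 4.6, 5.3]
grip_width: 0.0159
grip_force: 20.0
```

Call:
jog_arm(motion=[-0.02, 0, 0, 0, 0, 0, 1, 0, 0, 0, 0, 0, 0, 1])

```text
time: 40.42
position: [0.5015, 0.0468, 0.0586]
tool_rot: [0.716, 0.698, 0.001, -0.0]
ft_force: [0.8, 8.5, 5.1]
grip_width: 0.016
grip_force: 20.0
```

Call:
jog_arm(motion=[0.015, 0, 0, 0, 0, 0, 1, 0, 0, 0, 0, 0, 0, 0.3, 0, 0, 0, 0, 0, 0, -0.2, 0, 0, 0, 0, 0, 0, -0.2, 0, 0, -0.7, 0, 0, 0, -0.2, 0, 0, -0.9, 0, 0, 0, -0.2, 0, 0, -0.5, 0, 0, 0, -0.2])

```text
time: 41.3
position: [0.5018, 0.046, 0.1437]
tool_rot: [0.716, 0.698, 0.0, 0.001]
ft_force: [-0.3, -1.0, -0.5]
grip_width: 0.0513
grip_force: 0.0
```

Call:
jog_arm(motion=[-0.96, 0, 0, 0, 0, 0, -0.2, -0.96, 0, 0, 0, 0, 0, -0.2, -0.96, 0, 0, 0, 0, 0, -0.2, -0.96, 0, 0, 0, 0, 0, -0.2, -0.96, 0, 0, 0, 0, 0, -0.2, -0.96, 0, 0, 0, 0, 0, -0.2, -0.96, 0, 0, 0, 0, 0, -0.2, 0, 0, 0, 0, 0, 0, -0.2])

```text
time: 42.3
position: [0.4948, -0.2256, 0.1423]
tool_rot: [0.717, 0.697, -0.0, 0.001]
ft_force: [0.7, 0.0, 0.3]
grip_width: 0.0523
grip_force: 0.0
```

```bash
python3 - <<'E'
from h import *
t=robot.camera("top");s=robot.camera("scene");cv2.imwrite("pics/top4.png",t);cv2.imwrite("pics/scene4.png",s)
o=robot.get_obs();print(np.round(o["time"],2),np.round(o["position"],4),np.round(o["tool_rot"],4))
k=lambda im,a,b,c,d,f:cv2.resize(im[b:d,a:c],None,fx=f,fy=f,interpolation=cv2.INTER_CUBIC)
a=k(t,295,180,455,240,5);b=k(s,190,170,350,225,5)
cv2.imwrite("pics/c7.png",np.vstack([a,b]))
E
```

```text
42.4 [ 0.4939 -0.2222  0.142 ] [ 0.7163  0.6978 -0.     -0.0009]
```

View pics/c7.png

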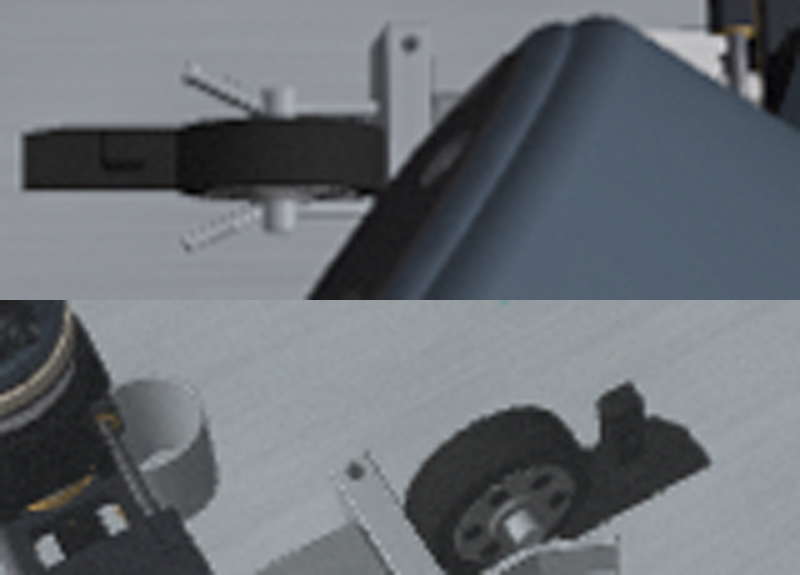

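Final crop: the chock is snug behind the tyre in the lane and the wheel stands against the stop. Now the pull distance, from sub-pixel centroids in the first top picture.

```bash
python3 - <<'E'
from h import *
t=cv2.imread("pics/top0.png").mean(2)
def cen(r,a,b):
    w=np.clip(t[r,a:b].max()-t[r,a:b]-25,0,None); return (w*np.arange(a,b)).sum()/w.sum()
P=[(cen(r,425,433),r) for r in (195,196,197,198)];M=[(cen(r,438,447),r) for r in (189,190,191,192,193,194,195)]
print(t[195:199,425:433].astype(int),t[190:196,438:447].astype(int))
u=np.array([-np.sin(-.025),np.cos(-.025)])
p=ray("top",P,.028)[:,:2]@u;m=ray("top",M,.022)[:,:2]@u
print(P,M);print(p.round(4),m.round(4),p.mean()-np.median(m))
E
```

```text
[[168 145  67  48  54 124 119 160]
 [167 161  92  58  57 147 115 156]
 [165 169 105  55  57 147 112 155]
 [178 184 114  53  56 150 143 172]] [[165 167 147  72  54  56 157 167 165]
 [165 166 163  86  52  56 157 167 164]
 [165 166 171  94  48  56 146 165 152]
 [166 166 172  94  42  56 134 164 143]
 [154 150 170  95  43  56 136 166 143]
 [143 134 167  94  41  54 134 165 143]]
[(np.float64(428.40724478594944), 195), (np.float64(428.4736129905277), 196), (np.float64(428.58198924731187), 197), (np.float64(428.4449704142012), 198)] [(np.float64(442.06998654104973), 189), (np.float64(442.06721536351165), 190), (np.float64(442.1307471264368), 191), (np.float64(442.1613351877608), 192), (np.float64(442.29949874686713), 193), (np.float64(442.25), 194), (np.float64(442.121568627451), 195)]
[-0.2075 -0.2075 -0.2077 -0.2073] [-0.2438 -0.2437 -0.2437 -0.2437 -0.2439 -0.2437 -0.2433] 0.03619312895491031
```

Call:
jog_arm(motion=[0, 0, 0.7, 0, 0, 0, -0.2, 0, 0, 0.7, 0, 0, 0, -0.2, 0, 0, 0.7, 0, 0, 0, -0.2, 0, 0, 0, 0, 0, 0, 1, 0, 0, 0, 0, 0, 0, 1, 0, 0, 0, 0, 0, 0, 1, 0, 0, 0, 0, 0, 0, 1, 0, 0, 0, 0, 0, 0, 1], grip_force=45)

```text
time: 43.4
position: [0.4941, -0.2225, 0.0593]
tool_rot: [0.716, 0.698, -0.0, -0.0]
ft_force: [-3.2, -0.1, 5.3]
grip_width: 0.0194
grip_force: 45.0
```

Call:
jog_arm(motion=[-0.05, 0, 0, 0, 0, 0, 1, -0.1, 0, 0, 0, 0, 0, 1, -0.1, 0, 0, 0, 0, 0, 1, -0.1, 0, 0, 0, 0, 0, 1, -0.1, 0, 0, 0, 0, 0, 1, -0.1, 0, 0, 0, 0, 0, 1, -0.1, 0, 0, 0, 0, 0, 1, -0.1, 0, 0, 0, 0, 0, 1, -0.1, 0, 0, 0, 0, 0, 1, -0.05, 0, 0, 0, 0, 0, 1, -0.02, 0, 0, 0, 0, 0, 1, 0, 0, 0, 0, 0, 0, 1])

```text
time: 44.9
position: [0.493, -0.2563, 0.0593]
tool_rot: [0.716, 0.698, 0.001, -0.002]
ft_force: [0.2, 9.5, 8.8]
grip_width: 0.0196
grip_force: 45.0
```

```bash
python3 - <<'E'
from h import *
t=robot.camera("top");s=robot.camera("scene");cv2.imwrite("pics/top5.png",t);cv2.imwrite("pics/scene5.png",s)
o=robot.get_obs();print(np.round(o["time"],2),np.round(o["position"],4),np.round(o["ft_force"],1))
print(t[186:202,436:448].mean(2).astype(int))
a=cv2.imread("pics/scene0.png").mean(2);print(a[262:284,214:236].astype(int));print(s.mean(2)[262:284,208:236].astype(int))
E
```

```text
45.0 [ 0.493  -0.2562  0.0593] [-0.4  9.2  9.3]
[[54 54 57 56 61 63 67 72 77 82 83 87]
 [56 55 57 60 63 66 71 75 80 83 85 86]
 [54 57 57 62 65 70 75 78 81 84 85 85]
 [57 58 59 63 69 73 76 80 83 85 85 84]
 [56 60 63 68 71 73 77 81 83 83 84 84]
 [58 61 65 72 75 76 78 82 82 82 82 83]
 [59 64 68 71 76 80 81 81 82 82 82 83]
 [62 66 70 74 78 79 80 79 80 81 82 82]
 [66 67 72 76 78 79 78 81 81 80 81 81]
 [68 71 75 77 77 77 77 79 80 79 79 81]
 [71 74 76 76 78 76 79 77 78 78 80 80]
 [73 74 77 76 78 76 76 76 78 77 79 78]
 [75 75 77 74 77 76 77 77 77 79 78 77]
 [75 75 76 75 76 76 77 77 76 77 78 78]
 [73 73 77 75 75 74 75 76 76 76 77 77]
 [74 73 75 76 75 75 75 75 76 76 76 77]]
[[147 147 145 150 149 148 152 148 147 147 149 151 153 149 149 149 144  62
   66 150 180 179]
 [143 149 149 147 146 147 144 145 148 150 147 152 147 151 145 143 165 139
  113 176 180 180]
 [148 147 146 145 146 148 148 149 151 149 151 144 148 152 168 179 179 177
  173 120 183 185]
 [146 142 144 146 147 145 147 149 147 147 148 148 170 175 107 116 181 182
  177 121 183 184]
 [143 144 148 146 148 148 147 147 147 146 140 200 176 1
[... 3494 characters left out ...]
194 194 192 161 194 195 194 193 193 197 195 195 188 130  81  80  79  85
  138 137 100 114 116 140 163 163 163 159]
 [194 195 193 198 195 198 193 196 196 194 196 194 191 104  79  77  79  77
   85 113 113 141 164 164 163 159 161 162]
 [160 197 194 192 197 192 196 194 194 195 196 165  83  81  81  79  79  64
   60  98 142 161 159 159 160 162 161 162]
 [194 198 195 196 193 197 195 195 198 200 201 189  79  81  76  66  56  52
   63 112 162 162 161 162 161 160 159 159]
 [195 195 194 197 196 194 197 196 200 198 196 189 102  66  56  53  66 112
  162 158 160 158 160 158 160 162 164 160]
 [195 194 194 192 196 199 198 197 197 197 142  94 108  67  63 112 162 159
  158 160 163 158 162 162 161 163 159 164]]
```

Call:
jog_arm(motion=[-0.04, 0, 0, 0, 0, 0, 1, -0.03, 0, 0, 0, 0, 0, 1, 0, 0, 0, 0, 0, 0, 1])

```text
time: 45.38
position: [0.4929, -0.2588, 0.0593]
tool_rot: [0.716, 0.698, 0.001, -0.002]
ft_force: [0.1, 8.8, 8.8]
grip_width: 0.0195
grip_force: 45.0
```

```bash
python3 - <<'E'
from h import *
s=robot.camera("scene");cv2.imwrite("pics/scene6.png",s)
o=robot.get_obs();print(np.round(o["time"],2),np.round(o["position"],4),np.round(o["ft_force"],1))
print(s.mean(2)[264:276,210:226].astype(int))
u=np.array([.025,1])
for uv,z in (((218.9,268.5),.028),((218,268.5),.028),((217,268.5),.028),((218,270),.022),((218.5,271),.022),((219.3,273),.022)): 
    r=ray("scene",[uv],z)[0];print(uv,r.round(4),(r[:2]@u).round(4))
E
```

```text
45.42 [ 0.4929 -0.2588  0.0593] [ 0.6 10.3  8.3]
[[ 56  54  51  47  41  42  45  38  38  37  32  35  36  36  46 102]
 [ 54  48  47  44  41  43  35  37  38  35  40  36  44 100 158 164]
 [ 46  43  42  44  38  38  39  35  37  35  50  95 127 159 150 217]
 [ 40  42  39  42  37  38  40  42  37  46 102 157 159 213 186 128]
 [ 36  37  38  38  37  38  40  43  74 159 142 144 193 195 190 122]
 [ 43  37  33  35  41  47  88  79  86 132 186 126 195 196 195 189]
 [ 41  39  37  46 101 155 150  79  69 114 195 187 128 195 198 197]
 [ 42  46  88 101 160 182 189 129  76  86 129 192 129 199 198 196]
 [ 47 100 150 115 212 191 194 183  60  76  91 198 195 198 196 196]
 [154 150 206 186 127 193 197 189 129  80  86 144 194 195 198 199]
 [147 193 195 189 126 193 193 197 190  96  78  90 197 195 197 198]
 [125 196 192 193 188 128 195 199 191 131  78  88 146 198 198 195]]
(218.9, 268.5) [ 0.5359 -0.2544  0.028 ] -0.241
(218, 268.5) [ 0.5346 -0.2562  0.028 ] -0.2429
(217, 268.5) [ 0.5332 -0.2583  0.028 ] -0.2449
(218, 270) [ 0.5351 -0.2581  0.022 ] -0.2447
(218.5, 271) [ 0.5382 -0.2582  0.022 ] -0.2447
(219.3, 273) [ 0.5441 -0.2588  0.022 ] -0.2452
```

Call:
jog_arm(motion=[-0.008, 0, 0, 0, 0, 0, 1, 0, 0, 0, 0, 0, 0, 1, 0, 0, 0, 0, 0, 0, 1, 0, 0, 0, 0, 0, 0, 1, 0, 0, 0, 0, 0, 0, 1, 0, 0, 0, 0, 0, 0, 1, 0, 0, 0, 0, 0, 0, 1, 0, 0, 0, 0, 0, 0, 1, 0, 0, 0, 0, 0, 0, 1, 0, 0, 0, 0, 0, 0, 1])

```text
time: 46.68
position: [0.4929, -0.259, 0.0593]
tool_rot: [0.716, 0.698, 0.001, -0.002]
ft_force: [-1.1, 8.9, 8.5]
grip_width: 0.0193
grip_force: 45.0
```

Call:
jog_arm(motion=[0.05, 0, 0, 0, 0, 0, 1, 0.1, 0, 0, 0, 0, 0, 1, 0.1, 0, 0, 0, 0, 0, 1, 0.1, 0, 0, 0, 0, 0, 1, 0.1, 0, 0, 0, 0, 0, 1, 0.1, 0, 0, 0, 0, 0, 1, 0.1, 0, 0, 0, 0, 0, 1, 0.1, 0, 0, 0, 0, 0, 1, 0.1, 0, 0, 0, 0, 0, 1, 0.05, 0, 0, 0, 0, 0, 1, 0.04, 0, 0, 0, 0, 0, 1, 0, 0, 0, 0, 0, 0, 1])

```text
time: 48.18
position: [0.494, -0.2238, 0.0593]
tool_rot: [0.716, 0.698, 0.0, -0.001]
ft_force: [-1.6, 1.2, 6.9]
grip_width: 0.0198
grip_force: 45.0
```

Call:
jog_arm(motion=[0.02, 0, 0, 0, 0, 0, 1, 0.02, 0, 0, 0, 0, 0, 1, 0.01, 0, 0, 0, 0, 0, 1, 0, 0, 0, 0, 0, 0, 1])

```text
time: 48.68
position: [0.4941, -0.2225, 0.0593]
tool_rot: [0.716, 0.698, -0.0, -0.0]
ft_force: [-2.3, 1.5, 7.3]
grip_width: 0.0197
grip_force: 45.0
```

Call:
jog_arm(motion=[0.02, 0, 0, 0, 0, 0, 1, 0.02, 0, 0, 0, 0, 0, 1, 0, 0, 0, 0, 0, 0, 1])

```text
time: 49.05
position: [0.4941, -0.2224, 0.0593]
tool_rot: [0.716, 0.698, -0.001, 0.001]
ft_force: [-4.0, -4.6, 4.3]
grip_width: 0.0196
grip_force: 45.0
```

Call:
jog_arm(motion=[0, 0, 0, 0, 0, 0, 0.3, 0, 0, 0, 0, 0, 0, -0.2, 0, 0, 0, 0, 0, 0, -0.2, 0, 0, -0.6, 0, 0, 0, -0.2, 0, 0, -0.9, 0, 0, 0, -0.2, 0, 0, -0.9, 0, 0, 0, -0.2, -0.9, 0, 0, 0, 0, 0, -0.2, -0.9, 0, 0, 0, 0, 0, -0.2, -0.9, 0, 0, 0, 0, 0, -0.2, -0.5, 0, 0, 0, 0, 0, -0.2, 0, 0, 0, 0, 0, 0, -0.2])

```text
time: 50.42
position: [0.4913, -0.3499, 0.1541]
tool_rot: [0.717, 0.698, 0.0, -0.0]
ft_force: [0.7, -0.3, 0.2]
grip_width: 0.0524
grip_force: 0.0
```

```bash
python3 - <<'E'
from h import *
t=robot.camera("top");s=robot.camera("scene");cv2.imwrite("pics/top7.png",t);cv2.imwrite("pics/scene7.png",s)
a=cv2.imread("pics/scene0.png").mean(2);b=s.mean(2);c=cv2.imread("pics/scene4.png").mean(2)
print("gauge diff",np.abs(a-b)[230:285,205:245].mean(),"wheel/chock diff",np.abs(c-b)[185:225,275:340].mean(),"beaker",np.abs(a-b)[185:212,208:235].mean())
front(t); print(robot.get_obs()["time"])
E
```

```text
gauge diff 10.619848484848486 wheel/chock diff 1.9576923076923076 beaker 8.491998171010517
[ 36  36  38  39  40  40  40  41  41  42  43  42  42  41  41  42  41  42
  41  40  37  42  73 152 154 151]
edge 372.53145917001336 [[ 0.4947 -0.0779  0.05  ]]
50.525
```

```bash
python3 - <<'E'
from h import *
a=cv2.imread("pics/scene0.png").mean(2);b=cv2.imread("pics/scene7.png").mean(2)
print(a[256:264,225:237].astype(int));print(b[256:264,225:237].astype(int))
d=b[256:264,225:237]<110;e=a[256:264,225:237]<110;print((d!=e).sum())
if (d!=e).sum()<10: print(robot.hand_in())
E
```

```text
[[148 146 106  74  85 150 150 153 154 154 151 152]
 [147 150 146 108  78 117 153 153 154 154 153 151]
 [150 147 145 109  73  86 152 153 154 149 151 150]
 [148 147 148 146 104  75 116 151 152 151 150 152]
 [148 150 150 152 144  74  77 116 152 149 170 193]
 [149 151 151 153 146 107  75 117 161 200 179 182]
 [151 153 149 149 149 144  62  66 150 180 179 183]
 [152 147 151 145 143 165 139 113 176 180 180 183]]
[[161 155 114  80  92 161 163 161 163 164 166 165]
 [162 162 157 115  83 124 165 165 166 165 164 163]
 [162 158 156 114  82  93 167 165 163 164 161 160]
 [161 161 159 158 115  83 127 165 161 158 161 165]
 [161 163 164 163 156  79  86 125 159 164 185 206]
 [160 164 162 164 159 115  84 127 172 213 193 197]
 [162 163 158 162 160 152  65  75 161 196 195 195]
 [161 162 158 158 154 176 152 122 192 194 196 197]]
5
the job is handed in; nothing more can be done
None
```

The job is handed in at about 50.5 s of the 72 s: the wheel stands against the stop with the chock snug behind it, and the gauge was pulled to within about 0.5 mm of the marker, held over 1 s and eased fully home; the wheel had rolled back twice when released and was pushed in again.

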